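Fit a new candle in the candelabra's empty cup

ROBOT

A 6-joint arm with a two-finger parallel gripper is mounted at the origin on the work surface. World frame = base frame: x ahead of the robot, y to its left, z up, the work surface at z = 0. Lengths are in m, angles in rad, forces in N, time in s.
With the tool pointing down it reaches from about 0.35 to 0.775 m from the base axis. Payload 7.3 kg.
Tool frame: the origin (TCP) lies at the centre of the arm's flange, where the gripper is bolted on; the fingertips stand 178 mm ahead of it and the grasp point (between the pads) lies 159 mm ahead of it; z points along the fingers, y is the line along which they close (so a half turn about z gives the same grasp; the last joint's range is limited). The gripper opens to 92 mm and grips with 3 to 60 N. Pads are 19 mm wide; open, the fingers measure 130 mm over their backs; the gripper's body (75 mm by 190 mm) begins 47 mm behind the grasp point.
Start: joints at [1.2, 0.342, 1.524, -0, 1.275, -0.146], TCP at [0.117, 0.512, 0.405] pointing down, gripper open.
Joint ranges: [-2.53, 2.53], [-0.77, 2.02], [0.04, 2.7], [-1, 4.14], [0.28, 2.66], [-3.11, 3.11]. Speed limits (rad/s): [2.57, 2.57, 3.14, 3.14, 3.14, 3.14].

INTERFACE

Orientations are given as [roll, pitch, yaw] about the fixed x, y, z axes, in that order (R = Rz(yaw) Ry(pitch) Rx(roll)).
In Python, from cell import robot gives the robot as it stands.
- The arm moves only by the shell command python3 drive.py 'ROWS' [OPENING] [FORCE]. ROWS is 1 to 8 rows, parted by a bar, with the numbers parted by spaces; each row has 6 numbers: dx, dy, dz in units of 20 mm, then a rotation vector rx, ry, rz in units of 0.2 rad; each row shifts and turns the commanded pose from where the row before left it, along the tool's axes as they then stand; what a row does not reach is not made up. A row lasts 1/12 s, in which the tool goes at most 0.0417 m and 0.125 rad, less where a joint would pass 70% of its speed; a pose out of reach is approached as far as the arm can. OPENING is the finger opening in m, set as the command begins (- or left out keeps the last). The fingers move at their own pace and stop on an object; FORCE is the grip in N (left out, the last holds). Time passes only in rows, so rows that do not move let the fingers close. It prints the time, the measured TCP pose, the force, the opening and the grip force at its end. Input that does not fit is refused with a message, and nothing moves.
- robot.observe(): the state, without advancing time (a new reading comes with each control period).
- robot.read_camera(name): name is "scene" or "top" or "wrist"; returns a dict with "image" (420x560x3 uint8, red, green, blue), "fx", "fy", "cx", "cy" (pixels), "pose" (4x4, takes a point from camera to world coordinates). Camera axes: x right, y down, z forward; pixel columns grow to the right and rows downward; lengths in m; the calibration is good to about 2 mm. A picture is of the moment at which its call begins. There is no depth.
- robot.hand_in(): hands the job in; it is judged then, once.
The state is a dict: "time": time; "qpos": joint angles; "qvel": joint speeds; "joint_efforts": joint torques, N m; "tool_pos": TCP position; "tool_rot": TCP orientation; "contact_force": force on the tool from outside, world axes, zero at the start; "torque": the same for the moment, N m; "opening": finger opening in m; "grip_force": force on a finger pad.
Only numpy, scipy, OpenCV 4.12 (cv2) and the standard library are available. Lean on these libraries where they do the work, as an engineer would, in place of code of your own. Each camera call takes 0.05 s, during which the arm holds its last target. There are 200 camera calls.

TASK

The end cup of the five-armed candelabra on the buffet table is empty: take the new candle that leans in the stoneware jar and slide it foot first, wick up, into that cup, feeling for the bore, as its arm swivels and may stand a little to either side; push it past the cup's springy tongue until it stands straight and fully home on the cup's floor, then let go. Press gently, for hard pressing breaks the candle or tips the candelabra, which must stay standing where it is. Leave the jar standing upright and do not disturb the plates, saucepan and mustard jar.

Things in the scene. Friction and masses are not known exactly. Their poses are not given: they have to be found in the camera images.
- candle: New candle, plain dark red wax: round rod 22 mm in diameter, 200 mm long, about 70 g, plus a 10 mm wick. Origin: centre of the foot (lower end face); z from foot to wick. The last 4 mm at the foot taper to 18 mm. At the start it stands foot down in the jar, leaning about 25 degrees from upright against the rim, in any direction, its upper 80 mm past the rim. It may turn a few degrees in the grip.
- candelabra: Low dark iron candelabra, loose, 2.4 kg: round foot 150 mm across, five cups in a row along y, 60 mm apart. Origin: centre of the foot's underside, z up. The cups at y = -120, -60, 0 and 60 mm hold burnt-down candles stuck fast (22 mm thick, tops 145 to 165 mm above the table). The empty end cup is on a swivel arm, towards +y. About 30 N down on the end cup tips it; a hard push slides it.
- swivel (a point): Upright pivot of the swivel arm, under the cup at y = 60 mm, 51 mm above the table; axes as the candelabra's. The arm is stiff (about 4 N sideways at its cup moves it) and carries the empty cup 60 mm from this axis. It points along the row (+y) or up to 0.2 rad to either side, so the cup stands up to 12 mm off the row's line; this angle is not given. It may be moved.
- cup_straight (a point): Where the mouth centre of the empty cup would be if its arm pointed straight along the row: y = 120 mm, 105 mm above the table; axes as the candelabra's. The cup: round bore 24 mm in diameter (1 mm clear of the candle all round), 30 mm deep, 4 mm wall, flat floor 75 mm above the table, outside 33 mm across at the rim. On its outer side a brass leaf spring bulges into the bore.
- spring (a point): Where that leaf spring bulges 2 mm into the empty cup's bore from its outer side, 15 mm below the mouth, were the arm straight; axes as the candelabra's. The candle meets it about 12 mm down and must push it back: it resists by several N (up to about 12 N) from there to the floor, stops the candle from dropping in by its own weight, and presses it against the inner side of the bore.
- jar: White stoneware jar that holds the candle, open at the top, 78 mm outer diameter, 110 mm tall, 4 mm wall, 6 mm bottom, 0.8 kg, loose on the table. Origin: centre of its underside, z up; the candle leans towards its +x side.
- plates: Stack of eight white plates, 170 mm in diameter, 73 mm tall. Bystander. Origin: centre of its underside.
- saucepan: Small steel saucepan, 112 mm in diameter, 75 mm tall, with a handle 125 mm long towards its +x. Bystander. Origin: centre of its underside.
- mustard: Closed mustard jar, 64 mm in diameter, 85 mm tall. Bystander. Origin: centre of its underside.

How it is judged:
By the outcome, as a careful person would: the job done as asked, in the order asked, and still so for the second after the job is handed in, with the robot touching nothing.
It also fails if it takes over 58 s, if anything falls off the work surface, if the arm or the gripper's body presses on something with over 40 N, if the wrist force passes 120 N, or if a joint passes its speed limit or range.

## Working session

There is one attempt and no reset: what is moved stays moved. The work goes in short steps, Python scripts to look and compute and a shell command to move; the robot and the scene stay as the last step left them, time stands still between calls to the robot, and variables do not carry over. Pictures are saved under pics/ and viewed, at most 10 in all, crops included, and the job is handed in when it is done.

```bash
ls; mkdir -p pics; python3 - <<'E'
from cell import robot
import cv2,numpy as np
o=robot.observe();print(o)
for n in("scene","top"):
    c=robot.read_camera(n);cv2.imwrite(f"pics/{n}0.png",c["image"][:,:,::-1]);print(n,c["fx"],c["cx"],c["cy"],np.round(c["pose"],3).tolist())
E
```

```text
cell.py
drive.py
pics
{'time': 0.0, 'qpos': array([ 1.19998123e+00,  3.42670558e-01,  1.52503032e+00, -1.02970127e-05,
        1.27542864e+00, -1.46010903e-01]), 'qvel': array([-0.00033429, -0.00076044,  0.0004913 ,  0.00019728,  0.00016797,
        0.00073922]), 'joint_efforts': array([ 1.53106179e-03, -4.31235874e+01, -2.44218135e+01,  7.17500551e-02,
        5.58100606e-02, -1.22924225e-04]), 'tool_pos': array([0.11695985, 0.51164912, 0.4040672 ]), 'tool_rot': array([-3.14007071e+00, -2.13860479e-04,  2.91679130e+00]), 'contact_force': array([-0.08971987,  1.18932664, -0.60125235]), 'torque': array([0.02307225, 0.01183073, 0.01371315]), 'grip_force': 0.0, 'opening': 0.0919755533496193}
scene 461.29677327048887 277.9514676272469 206.62929988571668 [[0.654, 0.644, -0.397, 1.014], [0.756, -0.548, 0.357, -0.328], [0.013, -0.534, -0.846, 0.967], [0.0, 0.0, 0.0, 1.0]]
top 486.41991580454754 283.58375591799364 215.0627870240226 [[-0.025, -0.986, 0.167, 0.434], [-0.999, 0.028, 0.016, 0.037], [-0.021, -0.167, -0.986, 1.194], [0.0, 0.0, 0.0, 1.0]]
```

View pics/scene0.png

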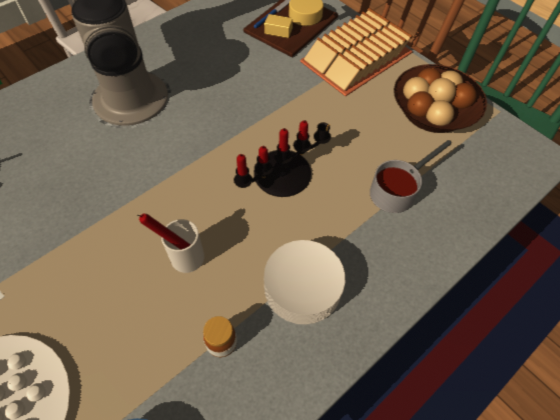

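View pics/top0.png

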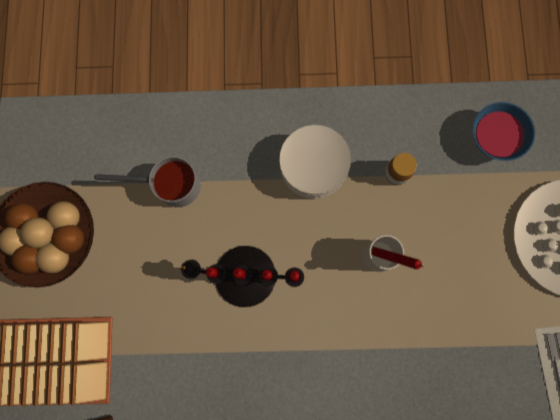

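The scene view shows the candle leaning out of the jar, from the wick at about (143,216) to the jar at (183,245). The candelabra row runs from (242,180) to the empty cup at (323,130). In the top view the candle runs from (375,252) to (420,265), and the empty cup is at (191,269), towards +y.

```bash
cat > h.py <<'E'
import numpy as np,cv2
from cell import robot
def ray(c,p):
    d=np.array([(p[0]-c["cx"])/c["fx"],(p[1]-c["cy"])/c["fy"],1.]);P=np.array(c["pose"])
    d=P[:3,:3]@d;return P[:3,3],d/np.linalg.norm(d)
def tri(rs):
    A=sum(np.eye(3)-np.outer(d,d) for o,d in rs);b=sum((np.eye(3)-np.outer(d,d))@o for o,d in rs)
    x=np.linalg.solve(A,b);return x,[np.linalg.norm(np.cross(x-o,d)) for o,d in rs]
def onz(r,z): return r[0]+r[1]*(z-r[0][2])/r[1][2]
def red(im,sat=100,v=40):
    h=cv2.cvtColor(im,cv2.COLOR_RGB2HSV);return (((h[...,0]<8)|(h[...,0]>170))&(h[...,1]>sat+60)&(h[...,2]>v)).astype(np.uint8)
def blobs(m,box,amin=8):
    x0,y0,x1,y1=box;k=np.zeros_like(m);k[y0:y1,x0:x1]=m[y0:y1,x0:x1]
    n,l,s,ce=cv2.connectedComponentsWithStats(k);return [(s[i,4],ce[i],np.argwhere(l==i)[:,::-1].astype(float)) for i in range(1,n) if s[i,4]>=amin]
def axis(pts):
    c=pts.mean(0);u=np.linalg.svd(pts-c,full_matrices=False)[2][0];t=(pts-c)@u
    return c+u*(t.min()-.5),c+u*(t.max()+.5)
def proj(c,X):
    P=np.array(c["pose"]);q=P[:3,:3].T@(np.asarray(X)-P[:3,3]);return np.array([c["cx"]+c["fx"]*q[0]/q[2],c["cy"]+c["fy"]*q[1]/q[2]])
E
python3 - <<'E'
from h import *
S=robot.read_camera("scene");T=robot.read_camera("top")
A=[]
for c,bj,bc in((S,(130,200,205,260),(225,110,340,190)),(T,(365,240,430,275),(180,255,310,290))):
    m=red(c["image"]);b=max(blobs(m,bj),key=lambda b:b[0]);e=axis(b[2]);A.append(e);print("candle",b[0],e)
    print("cands",[(int(b[0]),np.round(axis(b[2]),1).tolist()) for b in blobs(m,bc)])
# line = intersection of planes
def plane(c,e):
    o,d1=ray(c,e[0]);_,d2=ray(c,e[1]);n=np.cross(d1,d2);return n/np.linalg.norm(n),o
n1,o1=plane(S,A[0]);n2,o2=plane(T,A[1])
u=np.cross(n1,n2);u/=np.linalg.norm(u);u*=np.sign(u[2])
p=np.linalg.lstsq(np.array([n1,n2]),np.array([n1@o1,n2@o2]),rcond=None)[0]
print("axis",u,"tilt",np.degrees(np.arccos(u[2])),"p@z=.1",p+u*(.1-p[2])/u[2])
for c,e in((S,A[0]),(T,A[1])):
    for q in e:
        o,d=ray(c,q);M=np.array([u,-d]).T;s=np.linalg.lstsq(M,o-p,rcond=None)[0];print(q,p+u*s[0])
for n,c,b in(("s",S,(120,100,350,280)),("t",T,(170,220,440,300))):
    im=c["image"][b[1]:b[3],b[0]:b[2],::-1];cv2.imwrite(f"pics/c{n}.png",cv2.resize(im,None,fx=3,fy=3,interpolation=cv2.INTER_CUBIC)[:600,:800])
a,b=cv2.imread("pics/cs.png"),cv2.imread("pics/ct.png")
E
```

```text
candle 526 (array([139.35153626, 215.57993195]), array([186.9074315 , 247.52328509]))
cands [(148, [[303.6, 120.4], [302.2, 139.6]]), (193, [[283.4, 128.4], [282.5, 151.6]]), (136, [[262.2, 145.5], [263.2, 162.7]]), (187, [[240.5, 153.5], [241.8, 175.6]])]
candle 427 (array([371.17260832, 250.00300213]), array([421.43790048, 265.27863927]))
cands [(117, [[205.3, 270.9], [218.6, 273.3]]), (122, [[232.8, 270.3], [245.6, 275.8]]), (99, [[263.4, 269.8], [270.8, 279.2]]), (96, [[292.9, 269.5], [296.0, 281.5]])]
axis [-0.24948196 -0.34689933  0.90411261] tilt 25.29596952120323 p@z=.1 [ 0.51905506 -0.18455979  0.1       ]
[139.35153626 215.57993195] [ 0.4926175  -0.22132064  0.19580865]
[186.9074315  247.52328509] [ 0.53309429 -0.16503853  0.04912239]
[371.17260832 250.00300213] [ 0.54213583 -0.15246647  0.01635622]
[421.43790048 265.27863927] [ 0.4916082  -0.22272406  0.19946633]
```

View pics/cs.png

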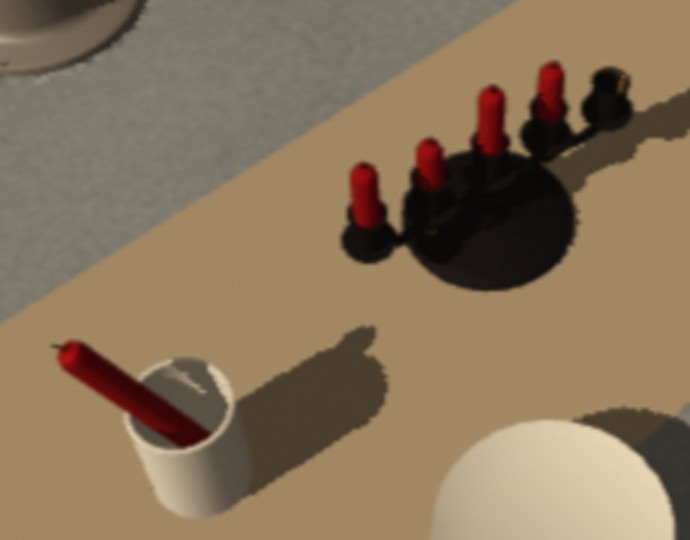

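View pics/ct.png

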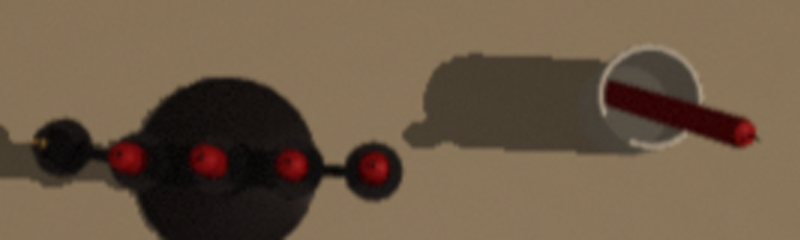

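The scene crop shows the candle cleanly, leaning 25.3° with its top centre near (0.494,-0.219,0.191). The empty cup's mouth is at crop (609,77), full frame (323,125.7). In the top crop the cup is at (63,143), full frame (191,267.7), with the brass spring on its left side.

```bash
cat >> h.py <<'E'
from scipy.spatial.transform import Rotation as Ro
np.set_printoptions(precision=4,suppress=True)
def to(p,ydir,u):
    "target TCP p, tool z=-u, tool y ~ ydir: shift and turn in present tool axes"
    o=robot.observe();R=Ro.from_euler("xyz",o["tool_rot"]).as_matrix();z=-np.array(u)/np.linalg.norm(u)
    y=np.array(ydir,float);y-=z*(y@z);y/=np.linalg.norm(y);G=np.array([np.cross(y,z),y,z]).T
    print("t",round(o["time"],2),"shift now",R.T@(np.array(p)-o["tool_pos"]),"shift after turn",G.T@(np.array(p)-o["tool_pos"]),"rotvec",Ro.from_matrix(R.T@G).as_rotvec())
E
python3 - <<'E'
from h import *
S=robot.read_camera("scene");T=robot.read_camera("top")
x,e=tri([ray(S,(322.8,126)),ray(T,(191,267.7))]);print("cup",x,e)
for z in (.105,):print(onz(ray(S,(322.8,126)),z),onz(ray(T,(191,267.7)),z))
# candle tops of stubs
for s,t in(((303.6,121.5),(207.5,271)),((283.4,129.5),(236,271.5)),((262.2,147),(266,272.5)),((240.5,155),(294.5,274))):print(tri([ray(S,s),ray(T,t)]))
u=np.array([-.2495,-.3469,.9041]);f=np.array([.5439,-.15,.010])
to(f+.427*u,[.811,-.584,0],u);to([.36,.35,.405],[.223,.975,0],[0,0,1])
E
```

```text
cup [0.5064 0.2664 0.1145] [np.float64(0.0030246393562403883), np.float64(0.0030246393562403076)]
[0.5021 0.2759 0.105 ] [0.5052 0.2659 0.105 ]
(array([0.4928, 0.2185, 0.1542]), [np.float64(0.0021017254627386426), np.float64(0.0021017254627386317)])
(array([0.4898, 0.1564, 0.1683]), [np.float64(0.0014497751148578803), np.float64(0.0014497751148578827)])
(array([0.4871, 0.0946, 0.1517]), [np.float64(0.0010582587023169729), np.float64(0.0010582587023170546)])
(array([0.4824, 0.035 , 0.1662]), [np.float64(0.00016458860189755533), np.float64(0.000164588601897514)])
t 0.3 shift now [-0.4929 -0.7181  0.0087] shift after turn [-0.4286  0.7332 -0.1934] rotvec [-0.434   0.2884  1.9331]
t 0.3 shift now [-0.273  -0.1035 -0.0005] shift after turn [-0.273  -0.1035 -0.0005] rotvec [-0.0004 -0.0001  0.    ]
```

Careful with the scale: shifts go in units of 20 mm and turns go in units of 0.2 rad. That gives: -0.036 m is -1.8, -0.0195 m is -0.975.

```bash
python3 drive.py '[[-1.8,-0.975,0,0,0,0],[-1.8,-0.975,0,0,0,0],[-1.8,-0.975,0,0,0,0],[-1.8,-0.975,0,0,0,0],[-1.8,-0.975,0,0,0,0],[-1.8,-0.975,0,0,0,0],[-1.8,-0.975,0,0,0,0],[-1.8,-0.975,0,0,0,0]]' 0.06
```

```text
refused: ROWS must be rows parted by a bar, with the numbers parted by spaces. Nothing was moved.
```

I used the wrong layout. The manual says rows parted by a bar, with the numbers parted by spaces; once more.

```bash
python3 drive.py '-1.8 -0.975 0 0 0 0 | -1.8 -0.975 0 0 0 0 | -1.8 -0.975 0 0 0 0 | -1.8 -0.975 0 0 0 0 | -1.8 -0.975 0 0 0 0 | -1.8 -0.975 0 0 0 0 | -1.8 -0.975 0 0 0 0 | -1.8 -0.975 0 0 0 0' 0.06
python3 - <<'E'
from h import *
W=robot.read_camera("wrist");print(W["fx"],W["pose"]);cv2.imwrite("pics/w0.png",W["image"][:,:,::-1])
for y in(.27,.21):print(proj(W,[.505,y,.105]))
E
```

```text
time: 0.97
tool_pos: [0.3641, 0.2939, 0.4049]
tool_rot: [3.141, 0.0, 2.917]
contact_force: [1.1, 0.7, -0.1]
opening: 0.0599
grip_force: 0.0
294.1364076267432 [[ 0.2233  0.9267  0.3022  0.2817]
 [ 0.9747 -0.2122 -0.0698  0.3127]
 [-0.0005  0.3101 -0.9507  0.3842]
 [ 0.      0.      0.      1.    ]]
[287.4782 326.2874]
[236.8037 335.9033]
```

View pics/w0.png

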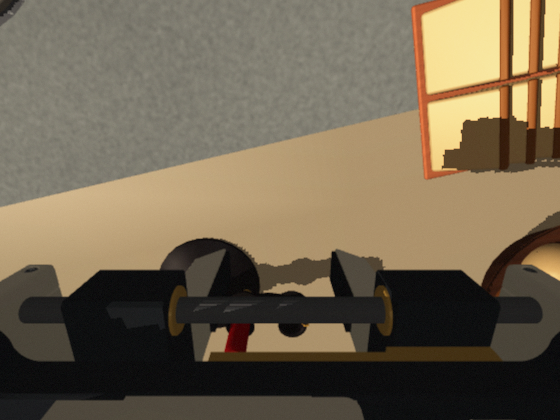

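The cup shows at (293,312), half hidden behind the gripper bar. Turning the tool now, which the grasp needs anyway, will free that view.

Scaled: 0.125 rad is 0.625.

```bash
python3 drive.py '0 0 0 0 0 0.625 | 0 0 0 0 0 0.625 | 0 0 0 0 0 0.625 | 0 0 0 0 0 0.625 | 0 0 0 0 0 0.625 | 0 0 0 0 0 0.625 | 0 0 0 0 0 0.625 | 0 0 0 0 0 0.625'
python3 drive.py '0 0 0 0 0 0.625 | 0 0 0 0 0 0.625 | 0 0 0 0 0 0.625 | 0 0 0 0 0 0.625 | 0 0 0 0 0 0.625 | 0 0 0 0 0 0.625 | 0 0 0 0 0 0.625 | 0 0 0 0 0 0.3'
python3 - <<'E'
from h import *
W=robot.read_camera("wrist");im=W["image"];cv2.imwrite("pics/w1.png",im[:,:,::-1]);np.save("pics/w1.npy",W,allow_pickle=True)
for y in(.27,.21):print(proj(W,[.505,y,.105]))
E
```

```text
time: 1.68
tool_pos: [0.3628, 0.2957, 0.4047]
tool_rot: [-3.142, -0.0, 1.911]
contact_force: [0.6, 0.0, 0.1]
opening: 0.0599
grip_force: 0.0
time: 2.35
tool_pos: [0.3628, 0.2957, 0.4047]
tool_rot: [-3.141, -0.0, 0.975]
contact_force: [-0.8, -0.3, 0.4]
opening: 0.0603
grip_force: 0.0
[422.2316 146.1287]
[448.9378 197.7888]
```

View pics/w1.png

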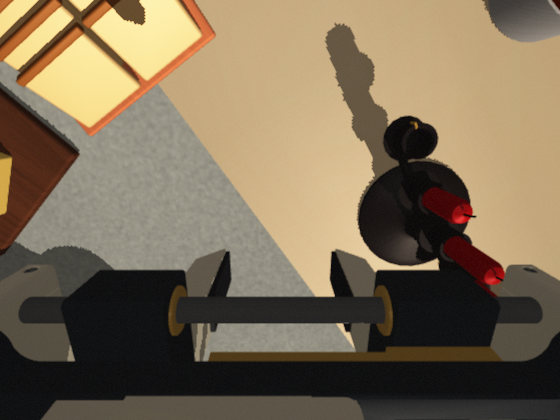

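The empty cup is at about (411,138), with its brass spring near (413,125). I need a contrast-stretched crop to find the mouth centre.

```bash
python3 - <<'E'
import cv2,numpy as np
im=cv2.imread("pics/w1.png")[105:170,375:450].astype(float)
im=255*(np.clip(im/90,0,1))**.6
cv2.imwrite("pics/w1c.png",cv2.resize(im.astype(np.uint8),None,fx=8,fy=8,interpolation=cv2.INTER_NEAREST))
E
```

```text
(no output)
```

View pics/w1c.png

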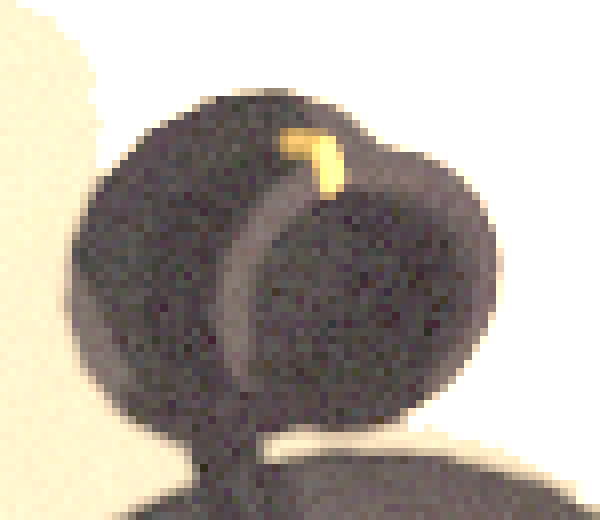

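The rim circle in the crop spans columns 215–500 and rows 145–430, so the mouth centre is at pixel (419.2,140.5) in the full frame.

```bash
python3 - <<'E'
from h import *
W=np.load("pics/w1.npy",allow_pickle=True).item();S=robot.read_camera("scene");T=robot.read_camera("top")
r=[ray(W,(419.2,140.5)),ray(T,(191,267.7)),ray(S,(322.8,126))]
print([onz(q,.105) for q in r],tri(r),tri(r[:2]))
print("spring",onz(ray(W,(415.5,126.5)),.1))
u=np.array([-.2495,-.3469,.9041]);f=np.array([.5439,-.15,.010])
to(f+.427*u,[.811,-.584,0],u)
E
```

```text
[array([0.5049, 0.2762, 0.105 ]), array([0.5052, 0.2659, 0.105 ]), array([0.5021, 0.2759, 0.105 ])] (array([0.5047, 0.2721, 0.105 ]), [np.float64(0.0039463056425582356), np.float64(0.006104107805747449), np.float64(0.003327563508934246)]) (array([0.5082, 0.2703, 0.0893]), [np.float64(0.0022123334593450545), np.float64(0.0022123334593450736)])
spring [0.5093 0.288  0.1   ]
t 2.5 shift now [-0.4531  0.3909  0.0086] shift after turn [-0.4     0.4074 -0.1796] rotvec [-0.008   0.4414  0.0365]
```

```bash
python3 drive.py '-1.5 1.3 0.03 0 0 0 | -1.5 1.3 0.03 0 0 0 | -1.5 1.3 0.03 0 0 0 | -1.5 1.3 0.03 0 0 0 | -1.5 1.3 0.03 0 0 0 | -1.5 1.3 0.03 0 0 0 | -1.5 1.3 0.03 0 0 0 | -1.5 1.3 0.03 0 0 0'
python3 drive.py '-1.5 1.3 0.03 0 0 0 | -1.5 1.3 0.03 0 0 0 | -1.5 1.3 0.03 0 0 0 | -1.5 1.3 0.03 0 0 0 | -1.5 1.3 0.03 0 0 0 | -1.5 1.3 0.03 0 0 0 | -1.5 1.3 0.03 0 0 0'
python3 drive.py '0 0 0 0 0.55 0.045 | 0 0 0 0 0.55 0.045 | 0 0 0 0 0.55 0.045 | 0 0 0 0 0.55 0.045 | 0 0 0 0 0 0'
python3 - <<'E'
from h import *
u=np.array([-.2495,-.3469,.9041]);f=np.array([.5439,-.15,.010])
to(f+.427*u,[.811,-.584,0],u);print(robot.observe()["qpos"])
W=robot.read_camera("wrist");cv2.imwrite("pics/w2.png",W["image"][:,:,::-1]);np.save("pics/w2.npy",W,allow_pickle=True)
print(proj(W,f+.2*u),proj(W,f+.12*u))
m=red(W["image"]);print([(b[0],axis(b[2])) for b in blobs(m,(0,0,560,420),40)])
E
```

```text
time: 3.17
tool_pos: [0.4023, -0.0214, 0.4001]
tool_rot: [3.141, -0.0, 0.984]
contact_force: [0.8, 0.2, 0.3]
opening: 0.0597
grip_force: 0.0
time: 3.75
tool_pos: [0.4371, -0.2973, 0.3956]
tool_rot: [3.141, -0.0, 0.984]
contact_force: [1.3, -0.3, 0.4]
opening: 0.06
grip_force: 0.0
time: 4.17
tool_pos: [0.4369, -0.2961, 0.3951]
tool_rot: [-3.132, -0.445, 0.943]
contact_force: [-0.1, -0.3, 0.7]
opening: 0.0598
grip_force: 0.0
t 4.17 shift now [-0.0008  0.0016 -0.0015] shift after turn [-0.0008  0.0016 -0.0015] rotvec [-0.0072 -0.0031 -0.0037]
[-0.8539  0.3718  1.5465  0.4406  1.3608 -0.3512]
[284.2212 236.6048] [283.698  206.2151]
[(np.int32(1720), (array([97.1586, -4.5895]), array([147.6038,  73.2044]))), (np.int32(1366), (array([283.0465, 175.4729]), array([283.9584, 244.527 ])))]
```

The wrist view puts the candle axis on column 283.5, rows 175–244, against a predicted 284. I'm approaching along the candle's axis.

Scaled: 0.0125 m is 0.625, 0.013 m is 0.65.

```bash
python3 drive.py '0 0.025 0.65 0 0 0 | 0 0.025 0.65 0 0 0 | 0 0.025 0.625 0 0 0 | 0 0 0.625 0 0 0 | 0 0 0.625 0 0 0 | 0 0 0.625 0 0 0 | 0 0 0.625 0 0 0 | 0 0 0.475 0 0 0'
python3 - <<'E'
from h import *
u=np.array([-.2495,-.3469,.9041]);f=np.array([.5439,-.15,.010])
to(f+.327*u,[.811,-.584,0],u)
S=robot.read_camera("scene");T=robot.read_camera("top")
for c in(S,T):print(proj(c,f+.2*u))
a=S["image"][190:290,110:243];b=T["image"][200:300,330:463]
cv2.imwrite("pics/g.png",cv2.resize(np.vstack([a,b])[:,:,::-1],None,fx=3,fy=3,interpolation=cv2.INTER_CUBIC))
E
```

```text
time: 4.88
tool_pos: [0.4626, -0.2611, 0.3063]
tool_rot: [-3.133, -0.437, 0.946]
contact_force: [0.0, -0.3, -0.2]
opening: 0.0598
grip_force: 0.0
t 4.88 shift now [-0.0022  0.0011 -0.0003] shift after turn [-0.0022  0.0011 -0.0003] rotvec [-0.0079  0.0049 -0.0003]
[141.2042 216.8098]
[418.619  264.4235]
```

View pics/g.png

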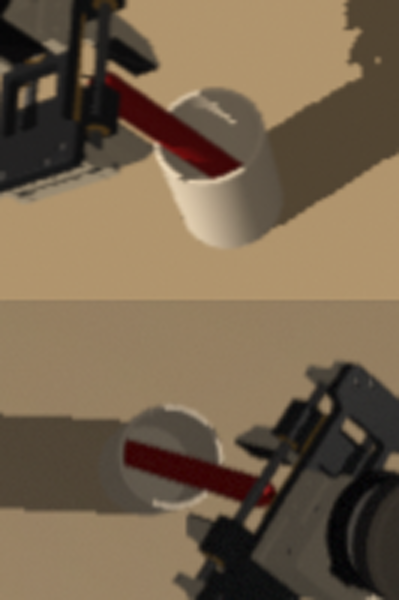

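The candle lies between the open fingers in both views, clear of the jar. I'm closing gently, then firming the grip.

Scaled: -0.001 m is -0.05, 0.0005 m is 0.025.

```bash
python3 drive.py '-0.05 0.025 0 0 0 0 | 0 0 0 0 0 0 | 0 0 0 0 0 0 | 0 0 0 0 0 0 | 0 0 0 0 0 0 | 0 0 0 0 0 0' 0.015 10
python3 drive.py '0 0 0 0 0 0 | 0 0 0 0 0 0 | 0 0 0 0 0 0' 0.015 30
```

```text
time: 5.48
tool_pos: [0.4621, -0.2631, 0.3068]
tool_rot: [-3.133, -0.44, 0.943]
contact_force: [0.4, -0.7, -0.1]
opening: 0.0242
grip_force: 0.0
time: 5.73
tool_pos: [0.4622, -0.263, 0.3067]
tool_rot: [-3.133, -0.44, 0.943]
contact_force: [0.1, 0.0, 0.9]
opening: 0.0219
grip_force: 30.0
```

Scaled: -0.025 m is -1.25, -0.02 m is -1.

```bash
python3 drive.py '0 0 -0.5 0 0 0 | 0 0 -1 0 0 0 | 0 0 -1.25 0 0 0 | 0 0 -1.25 0 0 0 | 0 0 -1.25 0 0 0 | 0 0 -1.25 0 0 0 | 0 0 -1.25 0 0 0 | 0 0 -0.5 0 0 0'
python3 - <<'E'
from h import *
o=robot.observe();print(o["qpos"])
S=robot.read_camera("scene")
cv2.imwrite("pics/g2.png",S["image"][:,:,::-1])
R=Ro.from_euler("xyz",o["tool_rot"]).as_matrix();z=R[:,2];p=o["tool_pos"];print("expected foot",p+z*.327,proj(S,p+z*.327))
to([.504,.276,.46],[0.0,-1,0],[0,0,1])
E
```

```text
time: 6.4
tool_pos: [0.4214, -0.3216, 0.4595]
tool_rot: [-3.138, -0.438, 0.944]
contact_force: [0.5, 0.6, 0.4]
opening: 0.0216
grip_force: 30.0
[-0.9064  0.3324  1.4221  0.4196  1.5237 -0.3299]
expected foot [ 0.5018 -0.2086  0.1634] [151.1955 223.413 ]
t 6.45 shift now [ 0.4827 -0.283   0.2263] shift after turn [ 0.0826 -0.5978 -0.0003] rotvec [-0.2087 -0.4038  0.9295]
```

```bash
python3 drive.py '0 0 0 0 -0.55 0 | 0 0 0 0 -0.55 0 | 0 0 0 0 -0.55 0 | 0 0 0 0 -0.54 0 | 0 0 -1.5 0 0 0.5 | 0 0 -1.5 0 0 0.6 | 0 0 -1.5 0 0 0.6 | 0 0 0 0 0 0.6'
python3 drive.py '0 0 0 0 0 0.6 | 0 0 0 0 0 0.6 | 0 0 0 0 0 0.6 | 0 0 0 0 0 0.62 | 0 0 0 0 0 0'
python3 - <<'E'
from h import *
to([.504,.276,.50],[0.0,-1,0],[0,0,1])
W=robot.read_camera("wrist");S=robot.read_camera("scene");T=robot.read_camera("top")
cv2.imwrite("pics/w3.png",W["image"][:,:,::-1]);
o=robot.observe();R=Ro.from_euler("xyz",o["tool_rot"]).as_matrix();z=R[:,2];p=o["tool_pos"]
for c,bx in((W,(150,100,420,400)),(S,(0,0,225,420)),(T,(300,100,560,420))):
  print("exp foot,grasp",proj(c,p+z*.327),proj(c,p+z*.159),[(b[0],axis(b[2])) for b in blobs(red(c["image"]),bx,60)])
E
```

```text
time: 7.12
tool_pos: [0.4228, -0.3206, 0.5508]
tool_rot: [-3.142, -0.001, 0.482]
contact_force: [0.1, 0.4, 0.1]
opening: 0.0215
grip_force: 30.0
time: 7.53
tool_pos: [0.4228, -0.321, 0.5446]
tool_rot: [-3.134, 0.007, -0.001]
contact_force: [0.5, -0.3, -0.7]
opening: 0.0214
grip_force: 30.0
t 7.53 shift now [ 0.081  -0.5967  0.0488] shift after turn [ 0.0812 -0.597   0.0446] rotvec [-0.0079  0.0066 -0.0009]
exp foot,grasp [280.0926 199.4362] [280.1765 283.3896] [(np.int32(3225), (array([280.8626, 191.4695]), array([280.0887, 296.6552]))), (np.int32(62), (array([281.302, 327.205]), array([294.5432, 324.1284])))]
exp foot,grasp [ 71.6408 213.2924] [ 32.3729 158.7074] [(np.int32(1066), (array([ 22.8706, 146.3443]), array([ 72.9072, 216.6796])))]
exp foot,grasp [475.6741 299.5985] [514.5357 299.4333] [(np.int32(1630), (array([477.3635, 124.7981]), array([522.0674, 143.1522])))]
```

Scaled: -0.0398 m is -1.99, 0.0054 m is 0.27.

```bash
python3 drive.py '0.27 -1.99 0.05 0 0 0 | 0.27 -1.99 0.05 0 0 0 | 0.27 -1.99 0.05 0 0 0 | 0.27 -1.99 0.05 0 0 0 | 0.27 -1.99 0.05 0 0 0 | 0.27 -1.99 0.05 0 0 0 | 0.27 -1.99 0.05 0 0 0 | 0.27 -1.99 0.05 0 0 0'
python3 drive.py '0.27 -1.99 0.05 0 0 0 | 0.27 -1.99 0.05 0 0 0 | 0.27 -1.99 0.05 0 0 0 | 0.27 -1.99 0.05 0 0 0 | 0.27 -1.99 0.05 0 0 0 | 0.27 -1.99 0.05 0 0 0 | 0.27 -1.99 0.05 0 0 0 | 0 0 0 0 0 0'
python3 - <<'E'
from h import *
to([.504,.276,.46],[0.0,-1,0],[0,0,1]);print(robot.observe()["qpos"])
E
```

```text
time: 8.35
tool_pos: [0.4644, -0.0006, 0.5396]
tool_rot: [-3.135, 0.005, 0.006]
contact_force: [1.6, -0.1, -1.0]
opening: 0.0219
grip_force: 30.0
time: 9.02
tool_pos: [0.5015, 0.2821, 0.5323]
tool_rot: [-3.133, 0.007, 0.012]
contact_force: [-1.0, -0.5, -0.7]
opening: 0.0216
grip_force: 30.0
t 9.02 shift now [0.003  0.0068 0.0722] shift after turn [0.0025 0.0061 0.0723] rotvec [-0.0084  0.0075  0.0122]
[0.3767 0.3821 1.1199 0.0106 1.6436 1.936 ]
```

Scaled: 0.015 m is 0.75, 0.012 m is 0.6, 0.0122 rad is 0.061.

```bash
python3 drive.py '0 0 0 -0.042 0.0375 0.061 | 0.125 0.305 0.6 0 0 0 | 0 0 0.75 0 0 0 | 0 0 0.75 0 0 0 | 0 0 0.75 0 0 0 | 0 0 0.75 0 0 0 | 0 0 0 0 0 0 | 0 0 0 0 0 0'
python3 - <<'E'
from h import *
to([.504,.276,.46],[0.0,-1,0],[0,0,1])
W=robot.read_camera("wrist");S=robot.read_camera("scene");T=robot.read_camera("top")
for n,c in zip("WST",(W,S,T)):
  np.save(f"pics/i{n}.npy",c,allow_pickle=True)
  p=proj(c,[.504,.276,.105]);f=proj(c,[.504,.276,.133]);print(n,p,f)
def crop(c,x,y,w,h,k):
  a=c["image"][y:y+h,x:x+w,::-1].astype(float);a=255*np.clip(a/110,0,1)**.6;return cv2.resize(a.astype(np.uint8),None,fx=k,fy=k,interpolation=cv2.INTER_NEAREST)
p=proj(W,[.504,.276,.12]);x,y=int(p[0])-50,int(p[1])-60
q=proj(S,[.504,.276,.12]);x2,y2=int(q[0])-25,int(q[1])-30
print(x,y,x2,y2)
cv2.imwrite("pics/m.png",np.hstack([crop(W,x,y,100,120,4),crop(S,x2,y2,50,60,8)]))
E
```

```text
time: 9.68
tool_pos: [0.5044, 0.2687, 0.4621]
tool_rot: [3.138, -0.001, -0.01]
contact_force: [-0.1, 0.1, -0.6]
opening: 0.0212
grip_force: 30.0
t 9.68 shift now [-0.0005 -0.0073  0.0021] shift after turn [-0.0004 -0.0073  0.0021] rotvec [ 0.0032 -0.0014 -0.0098]
W [272.6527 193.3818] [272.1409 199.7059]
S [323.3432 126.4097] [324.4442 118.5835]
T [186.5192 268.3484] [183.7273 267.5956]
222 136 298 92
```

View pics/m.png

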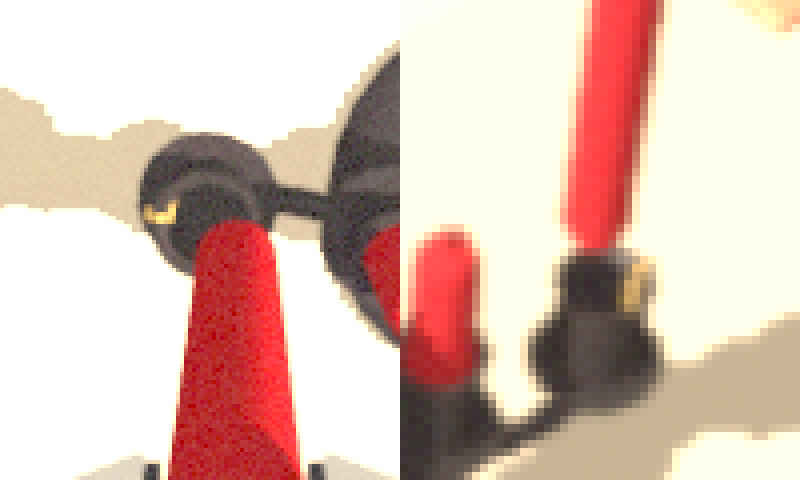

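Wrist crop: the cup's rim centre is at about x=211 in the crop and the candle foot at about x=237, so the candle must go about 6.5 mm in +y. In the scene crop the foot is just above the mouth.

Scaled: 0.009 m is 0.45, 0.008 m is 0.4, -0.0098 rad is -0.049.

```bash
python3 drive.py '0 -0.33 0 0.015 -0.007 -0.049 | 0 0 0.4 0 0 0 | 0 0 0.45 0 0 0 | 0 0 0 0 0 0 | 0 0 0 0 0 0'
python3 - <<'E'
from h import *
to([.504,.275,.441],[0.0,-1,0],[0,0,1])
W=robot.read_camera("wrist");S=robot.read_camera("scene");T=robot.read_camera("top")
def crop(c,p,w,h,k):
  x,y=int(p[0])-w//2,int(p[1])-h//2;print(x,y)
  a=c["image"][y:y+h,x:x+w,::-1].astype(float);a=255*np.clip(a/90,0,1)**.6;return cv2.resize(a.astype(np.uint8),None,fx=k,fy=k,interpolation=cv2.INTER_NEAREST)
P=[.504,.275,.11]
a,b,c=crop(W,proj(W,P),60,50,12)[:, :400],0,0
cv2.imwrite("pics/m2.png",np.vstack([np.hstack([crop(W,proj(W,P),50,40,8),crop(S,proj(S,P),50,40,8)]),np.hstack([crop(T,proj(T,P),50,30,8)]*2)]))
for n,q in zip("WST",(W,S,T)):
  np.save(f"pics/j{n}.npy",q,allow_pickle=True)
  bl=max(blobs(red(q["image"]),(150,100,420,400) if n=="W" else ((290,0,400,130) if n=="S" else (100,200,200,300)),30),key=lambda b:b[0]);print(n,bl[0],axis(bl[2]))
E
```

```text
time: 10.25
tool_pos: [0.5043, 0.2765, 0.4441]
tool_rot: [3.141, 0.001, 0.001]
contact_force: [-0.5, -0.5, 0.5]
opening: 0.0221
grip_force: 30.0
t 10.25 shift now [-0.0003  0.0015  0.0031] shift after turn [-0.0003  0.0015  0.0031] rotvec [0.0002 0.0011 0.0008]
251 172
256 177
298 105
161 253
W 3284 (array([281.0515, 190.466 ]), array([279.8288, 296.7512]))
S 454 (array([333.6814,  65.0452]), array([321.8361, 126.6699]))
T 53 (array([181.1682, 266.8811]), array([190.5727, 265.4345]))
```

View pics/m2.png

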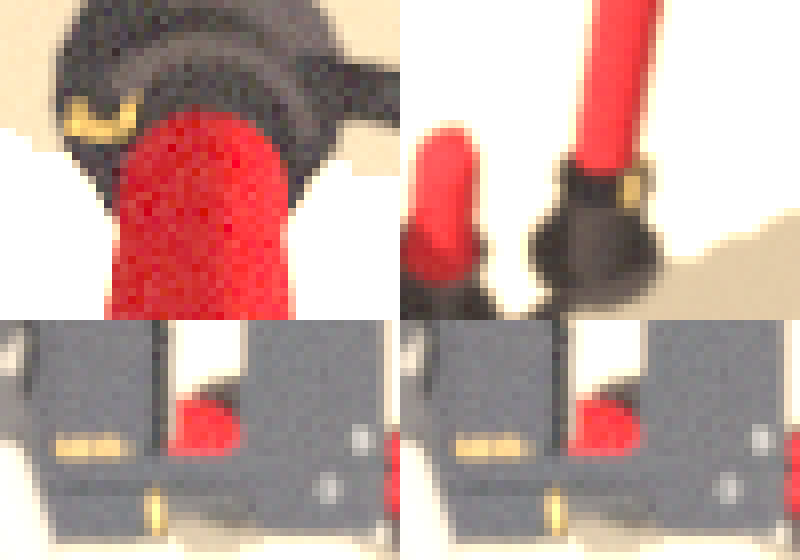

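Wrist crop: the foot is centred at x≈204 and the rim at x≈218, so the candle is about 1.6 mm too far in +y. In the scene crop both are in line. I'm shifting and then lowering slowly, watching the force.

Scaled: 0.0015 m is 0.075, 0.003 m is 0.15.

```bash
python3 drive.py '0 0.075 0.15 0 0 0 | 0 0 0.15 0 0 0 | 0 0 0.15 0 0 0 | 0 0 0.1 0 0 0 | 0 0 0 0 0 0'
python3 drive.py '0 0 0.1 0 0 0 | 0 0 0.075 0 0 0 | 0 0 0 0 0 0'
python3 drive.py '0 0 0.075 0 0 0 | 0 0 0.075 0 0 0 | 0 0 0 0 0 0'
```

```text
time: 10.82
tool_pos: [0.5044, 0.2749, 0.4335]
tool_rot: [-3.141, 0.0, 0.0]
contact_force: [0.2, -0.1, -0.2]
opening: 0.0212
grip_force: 30.0
time: 11.07
tool_pos: [0.5044, 0.275, 0.4303]
tool_rot: [-3.141, -0.001, 0.001]
contact_force: [0.2, 0.8, -0.5]
opening: 0.0215
grip_force: 30.0
time: 11.32
tool_pos: [0.5045, 0.275, 0.4275]
tool_rot: [-3.14, -0.001, 0.001]
contact_force: [0.7, 0.6, -1.3]
opening: 0.0214
grip_force: 30.0
```

```bash
python3 drive.py '0 0 0.075 0 0 0 | 0 0 0.075 0 0 0 | 0 0 0 0 0 0'
python3 drive.py '0 0 0.075 0 0 0 | 0 0 0.075 0 0 0 | 0 0 0 0 0 0'
```

```text
time: 11.57
tool_pos: [0.5045, 0.275, 0.4244]
tool_rot: [-3.141, -0.001, 0.0]
contact_force: [1.1, 0.8, -1.1]
opening: 0.0214
grip_force: 30.0
time: 11.82
tool_pos: [0.5045, 0.275, 0.4214]
tool_rot: [-3.141, -0.001, 0.001]
contact_force: [0.8, 0.9, -1.6]
opening: 0.0216
grip_force: 30.0
```

Scaled: 0.0015 m is 0.075, 0.001 m is 0.05.

```bash
python3 drive.py '0 0 0.075 0 0 0 | 0 0 0.05 0 0 0 | 0 0 0 0 0 0'
python3 drive.py '0 0 0.075 0 0 0 | 0 0 0.05 0 0 0 | 0 0 0 0 0 0'
```

```text
time: 12.07
tool_pos: [0.5045, 0.275, 0.4189]
tool_rot: [-3.141, -0.001, 0.001]
contact_force: [1.9, 1.6, -0.4]
opening: 0.0214
grip_force: 30.0
time: 12.32
tool_pos: [0.5045, 0.275, 0.4165]
tool_rot: [-3.141, -0.001, 0.0]
contact_force: [1.3, 1.2, -1.2]
opening: 0.0216
grip_force: 30.0
```

```bash
python3 drive.py '0.015 0 0.075 0 0 0 | 0 0 0.05 0 0 0 | 0 0 0 0 0 0'
python3 drive.py '0 0 0.075 0 0 0 | 0 0 0.05 0 0 0 | 0 0 0 0 0 0'
python3 - <<'E'
from h import *
o=robot.observe()
S=robot.read_camera("scene");W=robot.read_camera("wrist")
for n,q,bx in(("W",W,(150,100,420,400)),("S",S,(290,0,400,135))):
  bl=max(blobs(red(q["image"]),bx,30),key=lambda b:b[0]);print(n,bl[0],axis(bl[2]))
  for z in(.075,.09,.105):print(proj(q,[.5047,.275,z]))
for b in blobs(red(S["image"]),(225,100,312,190),30):print(b[0],axis(b[2]))
E
```

```text
time: 12.57
tool_pos: [0.5047, 0.275, 0.4139]
tool_rot: [-3.141, -0.001, 0.001]
contact_force: [1.0, 1.0, -1.8]
opening: 0.021
grip_force: 30.0
time: 12.82
tool_pos: [0.5047, 0.275, 0.4114]
tool_rot: [-3.141, -0.001, 0.001]
contact_force: [0.2, 1.5, -2.0]
opening: 0.0214
grip_force: 30.0
W 3267 (array([280.5529, 192.4859]), array([279.9514, 296.621 ]))
[279.9751 197.2995]
[279.9739 200.9606]
[279.9726 204.9722]
S 383 (array([331.7495,  78.0459]), array([321.1832, 131.5458]))
[322.1195 134.7982]
[322.6777 130.8267]
[323.2483 126.7673]
148 (array([303.5751, 120.4002]), array([302.2474, 139.5875]))
193 (array([283.4367, 128.4377]), array([282.5205, 151.5606]))
137 (array([262.2612, 145.4859]), array([263.1447, 162.6477]))
187 (array([240.4718, 153.4706]), array([241.8111, 175.6332]))
```

Scaled: 0.001 m is 0.05.

```bash
python3 drive.py '0 0 0.05 0 0 0 | 0 0 0.05 0 0 0 | 0 0 0 0 0 0'
python3 drive.py '0 0 0.05 0 0 0 | 0 0 0.05 0 0 0 | 0 0 0 0 0 0'
python3 - <<'E'
from h import *
S=robot.read_camera("scene")
for n,q,bx in(("S",S,(290,0,400,135)),):
  bl=max(blobs(red(q["image"]),bx,30),key=lambda b:b[0]);print(n,bl[0],axis(bl[2]))
print(robot.observe()["torque"])
E
```

```text
time: 13.17
tool_pos: [0.5047, 0.275, 0.4095]
tool_rot: [-3.141, -0.001, 0.001]
contact_force: [0.8, 1.7, -1.7]
opening: 0.0216
grip_force: 30.0
time: 13.42
tool_pos: [0.5047, 0.275, 0.4075]
tool_rot: [-3.141, -0.001, 0.001]
contact_force: [0.9, 2.1, -0.4]
opening: 0.0213
grip_force: 30.0
S 371 (array([331.4922,  79.9899]), array([321.2077, 131.5513]))
[ 0.4102 -0.0964  0.0364]
```

Scaled: -0.0005 m is -0.025, 0.001 m is 0.05.

```bash
python3 drive.py '0 -0.025 0.05 0 0 0 | 0 0 0.05 0 0 0 | 0 0 0 0 0 0'
python3 drive.py '0 0 0.05 0 0 0 | 0 0 0.05 0 0 0 | 0 0 0 0 0 0'
python3 -c "
from h import *
print(robot.observe()['torque'])"
```

```text
time: 13.72
tool_pos: [0.5047, 0.2754, 0.4053]
tool_rot: [-3.141, -0.0, 0.001]
contact_force: [0.1, 0.1, -1.6]
opening: 0.0215
grip_force: 30.0
time: 13.97
tool_pos: [0.5047, 0.2754, 0.4034]
tool_rot: [-3.141, -0.001, 0.0]
contact_force: [0.5, 0.1, -0.7]
opening: 0.0212
grip_force: 30.0
[ 0.0829  0.0083 -0.001 ]
```

Careful with the scale: shifts go in units of 20 mm and turns go in units of 0.2 rad. That gives: 0.001 m is 0.05.

```bash
python3 drive.py '0 0 0.05 0 0 0 | 0 0 0.05 0 0 0 | 0 0 0 0 0 0'
python3 drive.py '0 0 0.05 0 0 0 | 0 0 0.05 0 0 0 | 0 0 0 0 0 0'
```

```text
time: 14.22
tool_pos: [0.5047, 0.2754, 0.4031]
tool_rot: [-3.14, -0.003, 0.001]
contact_force: [-0.9, -0.4, 8.2]
opening: 0.0216
grip_force: 30.0
time: 14.47
tool_pos: [0.5048, 0.2753, 0.4029]
tool_rot: [-3.14, -0.006, 0.001]
contact_force: [-2.1, -1.3, 16.0]
opening: 0.0216
grip_force: 30.0
```

The contact is stiff at TCP z=0.403, which puts the foot at 0.075, the cup's floor. I'm relieving the force and checking before release.

```bash
python3 drive.py '0 0 -0.075 0 0 0 | 0 0 -0.075 0 0 0 | 0 0 0 0 0 0 | 0 0 0 0 0 0'
python3 - <<'E'
from h import *
print(robot.observe()["torque"])
S=robot.read_camera("scene");np.save("pics/kS.npy",S,allow_pickle=True)
for b in blobs(red(S["image"]),(225,30,400,190),30):print(b[0],axis(b[2]))
E
```

```text
time: 14.8
tool_pos: [0.5048, 0.2754, 0.4031]
tool_rot: [-3.141, -0.002, 0.001]
contact_force: [-0.0, -1.3, 5.2]
opening: 0.0218
grip_force: 30.0
[-0.283   0.2392 -0.0347]
357 (array([331.6334,  81.0008]), array([321.1966, 131.5511]))
148 (array([303.5751, 120.4002]), array([302.2474, 139.5875]))
193 (array([283.4367, 128.4377]), array([282.5205, 151.5606]))
136 (array([262.2252, 145.4869]), array([263.1668, 162.6561]))
187 (array([240.4718, 153.4706]), array([241.8111, 175.6332]))
430 (array([382.1076, 169.2786]), array([398.4742, 190.0508]))
```

```bash
python3 drive.py '0 0 -0.05 0 0 0 | 0 0 0 0 0 0'
python3 drive.py '0 0 0 0 0 0 | 0 0 0 0 0 0 | 0 0 0 0 0 0 | 0 0 0 0 0 0' 0.05
python3 - <<'E'
from h import *
for n,bx in(("scene",(312,30,400,140)),("top",(100,200,200,300)),("wrist",(150,100,420,400))):
  c=robot.read_camera(n)
  print(n,[(b[0],axis(b[2])) for b in blobs(red(c["image"]),bx,30)])
  print(proj(c,[.5047,.2745,.275]),proj(c,[.5047,.2745,.105]))
E
```

```text
time: 15.02
tool_pos: [0.5048, 0.2755, 0.4033]
tool_rot: [-3.141, -0.0, 0.001]
contact_force: [0.8, -0.5, 0.1]
opening: 0.0216
grip_force: 30.0
time: 15.35
tool_pos: [0.5047, 0.2755, 0.4034]
tool_rot: [-3.141, -0.0, 0.001]
contact_force: [0.2, -1.1, -0.5]
opening: 0.0434
grip_force: 0.0
scene [(np.int32(385), (array([330.652 ,  81.0627]), array([321.4201, 131.5851])))]
[330.5593  73.684 ] [323.1032 126.8651]
top []
[167.7878 262.6927] [187.189 268.017]
wrist [(np.int32(3161), (array([280.5928, 194.4504]), array([282.0038, 296.7895]))), (np.int32(891), (array([332.1016, 207.7156]), array([354.9446, 243.9961]))), (np.int32(915), (array([391.4667, 212.0186]), array([422.0344, 252.3263]))), (np.int32(63), (array([267.4584, 324.0819]), array([281.1098, 327.8717]))), (np.int32(60), (array([283.8579, 327.8267]), array([297.498 , 323.9229])))]
[282.2949 320.3294] [281.0283 207.2832]
```

```bash
python3 drive.py '0 0 -0.5 0 0 0 | 0 0 -0.75 0 0 0 | 0 0 -0.75 0 0 0 | 0 0 -0.75 0 0 0 | 0 0 -0.75 0 0 0 | 0 0 -0.75 0 0 0 | 0 0 -0.75 0 0 0 | 0 0 -0.75 0 0 0' 0.05
python3 drive.py '-1 0 0 0 0 0 | -1.75 0 0 0 0 0 | -1.75 0 0 0 0 0 | -1.5 0 0 0 0 0 | 0 0 0 0 0 0 | 0 0 0 0 0 0'
python3 - <<'E'
from h import *
A=[];C=[]
for n,bx in(("scene",(310,30,400,140)),("top",(130,240,204,290)),("wrist",(0,0,560,300))):
  c=robot.read_camera(n);cv2.imwrite(f"pics/f_{n}.png",c["image"][:,:,::-1]);C.append(c)
  bl=[(b[0],axis(b[2])) for b in blobs(red(c["image"]),bx,30)];print(n,bl);A.append(max(bl,key=lambda b:b[0])[1])
  print(proj(c,[.5047,.2745,.275]),proj(c,[.5047,.2745,.105]))
def plane(c,e):
    o,d1=ray(c,e[0]);_,d2=ray(c,e[1]);n=np.cross(d1,d2);return n/np.linalg.norm(n),o
for i,j in((0,1),(0,2),(1,2)):
    n1,o1=plane(C[i],A[i]);n2,o2=plane(C[j],A[j]);u=np.cross(n1,n2);u*=np.sign(u[2])/np.linalg.norm(u)
    p=np.linalg.lstsq(np.array([n1,n2]),np.array([n1@o1,n2@o2]),rcond=None)[0];print(i,j,"axis",u,p+u*(.105-p[2])/u[2])
E
```

```text
time: 16.17
tool_pos: [0.5044, 0.2753, 0.5204]
tool_rot: [-3.14, -0.002, 0.001]
contact_force: [1.0, 0.3, -1.0]
opening: 0.0502
grip_force: 0.0
time: 16.67
tool_pos: [0.3834, 0.2753, 0.5201]
tool_rot: [-3.14, -0.003, 0.002]
contact_force: [0.3, 0.1, 0.9]
opening: 0.0496
grip_force: 0.0
scene [(np.int32(504), (array([330.1377,  72.5141]), array([322.1083, 131.6551])))]
[330.5593  73.684 ] [323.1032 126.8651]
top [(np.int32(281), (array([164.308 , 261.6415]), array([192.8704, 269.388 ])))]
[167.7878 262.6927] [187.189 268.017]
wrist [(np.int32(1104), (array([282.1524,  48.4733]), array([280.5906,  98.5499]))), (np.int32(434), (array([341.8144,  90.1206]), array([318.6248, 103.6331]))), (np.int32(630), (array([400.0344,  96.2549]), array([364.8099, 104.3976]))), (np.int32(564), (array([411.3523, 106.9897]), array([445.6664, 102.143 ]))), (np.int32(818), (array([506.6444, 105.5364]), array([458.2219, 110.0199])))]
[281.4227  64.273 ] [280.8757  88.0724]
0 1 axis [-0.0016 -0.0018  1.    ] [0.5047 0.2732 0.105 ]
0 2 axis [-0.0026 -0.0006  1.    ] [0.5036 0.2745 0.105 ]
1 2 axis [-0.0012 -0.0006  1.    ] [0.5051 0.2744 0.105 ]
```

The candle is upright within 0.2°. Its top triangulates to about 0.275, so it is on the floor, and the stubs have not moved. One last check that the other things are undisturbed, then I hand in.

```bash
python3 - <<'E'
from h import *
from cell import robot
a=cv2.imread("pics/top0.png").astype(int);b=cv2.imread("pics/f_top.png").astype(int)
d=abs(a-b).max(2)>40
for n,(x0,y0,x1,y1) in dict(jar=(365,230,410,275),plates=(270,120,360,205),pan=(70,150,205,212),mustard=(380,145,420,190),foot=(215,280,280,310)).items():print(n,d[y0:y1,x0:x1].sum())
S0=cv2.imread("pics/scene0.png")[:,:,::-1];S1=cv2.imread("pics/f_scene.png")[:,:,::-1]
for im in(S0,S1):
  m=(im[200:280,155:210].min(2)>120).astype(np.uint8);print("jar white",m.sum(),np.argwhere(m).mean(0))
E
python3 -c "
from cell import robot
print(robot.hand_in())"
```

```text
jar 385
plates 0
pan 0
mustard 0
foot 0
jar white 409 [51.2763 22.6846]
jar white 560 [44.9786 24.2357]
the job is handed in; nothing more can be done
None
```

The candle stands upright (within about 0.2°) and home on the floor of the end cup, released and handed in; the candelabra's other candles, plates, saucepan and mustard jar show no movement, but I never felt the spring on the way down, and the jar looks upright though my last image check of it was not conclusive.

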